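# Release the shaker's post rings and set its adjuster screw

## Robot

A 7-joint arm with a two-finger parallel gripper is mounted at the origin on the work surface. World frame = base frame: x ahead of the robot, y to its left, z up, the work surface at z = 0. Lengths are in m, angles in rad, forces in N, time in s.
With the tool pointing down it reaches from about 0.425 to 0.8 m from the base axis. Payload 8.3 kg.
Tool frame: the origin (TCP) lies where the fingers leave the gripper's body, on its centre line; the fingertips stand 73 mm ahead of it and the grasp point (between the pads) lies 54 mm ahead of it; z points along the fingers, y is the direction in which the jaws open and shut (so a half turn about z gives the same grasp; the last joint's range is limited). The gripper opens to 85 mm and grips with 20 to 120 N. Pads are 22 mm wide; open, the fingers measure 114 mm over their backs; the gripper's body (76 mm by 85 mm) begins 54 mm behind the grasp point. The pads swing forward as they close: fully open they stand 13 mm farther back than shut.
Start: joints at [-1.373, 0.383, 0.016, 1.37, -0.006, 1.388, -0.046], TCP at [0.161, 0.604, 0.304] pointing down, gripper open.
Joint ranges: [-2.95, 2.95], [-0.25, 2.06], [-1.52, 1.56], [0.18, 2.33], [-1.44, 4.58], [0.02, 2.06], [-3.01, 3.01]. Speed limits (rad/s): [2.39, 2.39, 3.01, 3.01, 3.14, 3.14, 3.14].

## Interface

Orientations are given as a 3x3 rotation matrix whose columns are the frame's x, y, z axes.
In Python, from cell import r, open_gripper, close_gripper, vision, order gives the robot as it stands. Calls block until the motion is done:
- r.move_ptp(position, orientation): joint-space move of the TCP to a pose.
- r.line_to(position, rotation=None, feed=0.15, max_force=None): straight line of the TCP; rotation=None keeps the orientation; feed is the mean speed in m/s. With max_force (N) it stops when the force on the tool has changed by that much, and returns True; else False.
- r.movej(angles): joint-space move.
- open_gripper() and close_gripper(grip_force=None): open the fingers fully, or close them until they stop; grip_force is the grip in N (None keeps the last).
- r.pause(seconds).
- r.ik(position, orientation): joint angles nearest the present ones, or None.
- r.observe(): the state.
- vision.capture(name): name is "side" or "top"; returns a dict with "color" (480x640x3 uint8, red, green, blue), "intrinsics" (3x3 intrinsics, pixels), "cam_to_world" (4x4, takes a point from camera to world coordinates). Camera axes: x right, y up, looking along -z (the intrinsics and any distortion apply to the point x, -y, -z); pixel columns grow to the right and rows downward; lengths in m; the calibration is good to about 2 mm. A picture is of the moment at which its call begins. There is no depth.
A pose or a line that the arm cannot do raises r.IKError and nothing moves.
- order.sign_off(): hands the job in, once; it reports no verdict.
The state is a dict: "time": time; "joint_pos": joint angles; "joint_vel": joint speeds; "joint_efforts": joint torques, N m; "ee_pos": TCP position; "eef_rot": TCP orientation; "wrist_force": force on the tool from outside, world axes, zero at the start; "ft_torque": the same for the moment, N m; "opening": finger opening in m.
Only numpy, scipy, OpenCV 4.12 (cv2) and the standard library are available. Lean on these libraries where they do the work, as an engineer would, in place of code of your own. Each camera call takes 0.05 s, during which the arm holds its last target.

## Task

Make the orbital shaker ready for use: with the hooked pick held in the gripper, pry the sprung retaining ring off every post that still carries one (do not touch a ring with the fingers while it sits on its post), and lay the loosened rings in the steel tray. When all the rings are off their posts, turn the winged adjuster screw clockwise until it bottoms, then back it off a quarter of a turn. Leave the pick lying on the grey rubber mat, and knock over neither the amber bottle nor the amber jar in front of the shaker.

Things in the scene. Friction and masses are not known exactly. Their poses are not given: they have to be found in the camera images.
- shaker: Orbital shaker, a fixed white box with a flat dark grey platform 310 x 410 mm, top 80 mm above the bench. Origin under its centre at bench level; x away from the robot at yaw 0, y along its long side. Three steel posts stand in a row along y, 100 mm apart and 50 mm beyond the centre; the adjuster screw stands at the +y end of the row.
- post1 (a point): Axis of the post at the -y end, at the height where its ring rests (94 mm above the bench). Each post: boss 40 mm across and 14 mm high, then a groove 26 mm across and 8 mm high with the ring lying on the boss, then a head 34 mm across and 12 mm high (top 114 mm above the bench), so that the ring cannot be lifted off and leaves only sideways.
- post2 (a point): The same for the middle post.
- post3 (a point): The same for the post at the +y end of the row, next to the screw.
- ring1: Sprung steel horseshoe ring on post 1 (or absent), 6 mm thick, about 60 x 44 mm, 64 g. Origin: centre of its bore, at its underside (on the post's axis when seated). The mouth opens to its own +x. On its -x side a flat tab 32 mm wide reaches to x = -46 mm, with a rectangular eye right through it, 18 mm wide (y), from x = -22 to -39 mm. Loose, it can be gripped across the tab at x = -33 mm.
- ring2: The same on post 2 (or absent). Seated, a ring's tab faces the robot's side within about 25 degrees. Its two arms spring round the groove: pulled by the eye along the ring's own -x with some 8 to 15 N they spread and it comes free after about 10 mm. Then its tab tips down, so a shallow hook slips out; put in 10 mm deep and pulled 50 mm, it drops 14 mm off the boss and lies on the platform.
- ring3: The same on post 3 (or absent).
- screw (a joint): Adjuster screw angle in rad: 0 when bottomed (firm stop), positive when backed off (anticlockwise from above). Starts 3.2 to 5.6 rad out, turns against light friction (about 0.1 N m), stays where it is left, rises 0.6 mm per rad. A quarter turn is 1.571.
- screw_seat (a point): On the screw's axis, 122 mm above the bench, in the middle of its wing grip: an upright bar 56 mm long, 14 mm thick and 30 mm high (102 to 132 mm above the bench when bottomed), lying along the shaker's x axis when the screw reads 0.
- pick: Hooked pick, 0.12 kg, lying upright on the mat: handle 100 mm long (its x), 28 mm wide, 28 mm high, with collars 34 mm wide on the last 10 mm at both ends. A 7 mm rod leaves its front 22 mm above the underside and turns straight down 115 mm ahead of the origin, the tip 1 mm above the underside's level. Origin: centre of the handle's underside; x to the hook, z up.
- mat: Fixed grey rubber mat, 250 mm (x) x 130 mm (y) x 2 mm, left or right of the shaker; origin at the centre of its underside.
- tray: Loose open steel tray, 240 mm (x) x 130 mm (y) x 30 mm high, walls and floor about 4 mm, on the other side of the shaker; origin at the centre of its underside.
- reagent: Amber bottle, 56 mm across and 110 mm high, on the bench in front of the shaker; origin at its base. Not to be knocked over.
- jar: Amber jar, 60 mm across and 70 mm high, on the bench in front of the shaker; origin at its base. Not to be knocked over.
Mind the look-alikes: they are no part of the job. Leave any blue look-alike of the ring1 alone.

How it is judged:
By the outcome, as a careful person would: the job done as asked, in the order asked, and still so for the second after the job is handed in, with the robot touching nothing.
Of ring1, ring2, ring3 only 2 to 3 are there at a start; the rules pass over those that are not, and their reading is None.
At some moment in a run one of pick, tray may be knocked a few centimetres aside while the robot is not near it.
It also fails if it takes over 208 s, if anything falls off the work surface, if the arm or the gripper's body presses on something with over 40 N, if the wrist force passes 120 N, or if a joint passes its speed limit or range.

## Working session

There is one attempt and no reset: what is moved stays moved. The work goes in short steps, each a Python script; the robot and the scene stay as the last script left them, time stands still between calls to the robot, and variables do not carry over. Pictures are saved under pics/ and viewed, and the job is handed in when it is done.

```bash
ls; mkdir -p pics; cat > h.py <<'E'
import numpy as np, cv2
from cell import r, open_gripper, close_gripper, vision, order
def snap(name,fn):
    c=vision.capture(name); cv2.imwrite('pics/'+fn+'.png',c['color'][:,:,::-1]); np.savez('pics/'+fn+'.npz',K=c['intrinsics'],T=c['cam_to_world'],im=c['color'])
    return c
def load(fn):
    d=np.load('pics/'+fn+'.npz'); return d['K'],d['T'],d['im']
def px2w(fn,u,v,z):
    K,T,_=load(fn); d=np.linalg.inv(K)@[u,v,1]; d=T[:3,:3]@[d[0],-d[1],-d[2]]; o=T[:3,3]
    return o+d*(z-o[2])/d[2]
def w2px(fn,p):
    K,T,_=load(fn); q=T[:3,:3].T@(np.array(p)-T[:3,3]); q=K@[q[0],-q[1],-q[2]]; return q[:2]/q[2]
def crop(fn,x0,y0,x1,y1,s,out):
    _,_,im=load(fn); c=cv2.resize(im[y0:y1,x0:x1],None,fx=s,fy=s,interpolation=cv2.INTER_CUBIC); cv2.imwrite('pics/'+out+'.png',c[:,:,::-1])
def R(yaw): # tool down, tool x axis at yaw ; y = jaw
    c,s=np.cos(yaw),np.sin(yaw); return np.array([[c,s,0],[s,-c,0],[0,0,-1.]])
E
python3 - <<'E'
from h import *
for n in('top','side'):
    c=snap(n,n+'0'); print(n,c.keys(),c['intrinsics'],c['cam_to_world'])
s=r.observe(); print(s)
E
```

```text
pics
top dict_keys(['color', 'intrinsics', 'cam_to_world']) [[513.56660665   0.         324.57682806]
 [  0.         513.56660665 236.92015323]
 [  0.           0.           1.        ]] [[-2.87363118e-02  9.86139249e-01 -1.63412379e-01  3.35499674e-01]
 [-9.99585936e-01 -2.81081280e-02  6.15549941e-03 -6.95878079e-05]
 [ 1.47696349e-03  1.63521602e-01  9.86538648e-01  1.46157264e+00]
 [ 0.00000000e+00  0.00000000e+00  0.00000000e+00  1.00000000e+00]]
side dict_keys(['color', 'intrinsics', 'cam_to_world']) [[451.48498063   0.         320.15043215]
 [  0.         451.48498063 235.41829472]
 [  0.           0.           1.        ]] [[ 0.99668923  0.06158042 -0.05308896  0.52695524]
 [-0.08108021  0.70422041 -0.70533653 -0.6532136 ]
 [-0.00604859  0.70730578  0.70688185  0.75109222]
 [ 0.          0.          0.          1.        ]]
{'time': 0.1, 'joint_pos': array([-1.37292881,  0.38416344,  0.01635941,  1.37101153, -0.0062841 ,
        1.38820209, -0.04653047]), 'joint_vel': array([ 9.99193351e-05, -5.89547636e-04, -1.41982626e-03, -3.99913116e-03,
        9.40645488e-04,  6.42762541e-04, -3.09686628e-04]), 'joint_efforts': array([ 3.23436994e-03, -6.29125857e+01,  8.47893544e-01, -3.72762179e+01,
        1.69036305e-02,  1.02580909e-02, -3.56225019e-05]), 'ee_pos': array([0.16101514, 0.60357974, 0.3029898 ]), 'eef_rot': array([[-9.66205423e-01,  2.57772981e-01, -4.14223480e-04],
       [ 2.57773312e-01,  9.66203954e-01, -1.68486064e-03],
       [-3.40871845e-05, -1.73469724e-03, -9.99998495e-01]]), 'wrist_force': array([ 0.27045414, -0.08537442, -0.34888379]), 'ft_torque': array([ 0.02808977, -0.0075683 , -0.04069426]), 'opening': 0.08511685995003711}
```

View pics/top0.png

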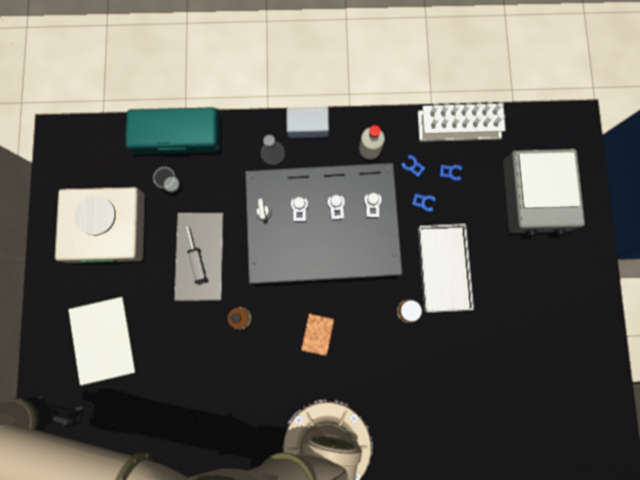

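View pics/side0.png

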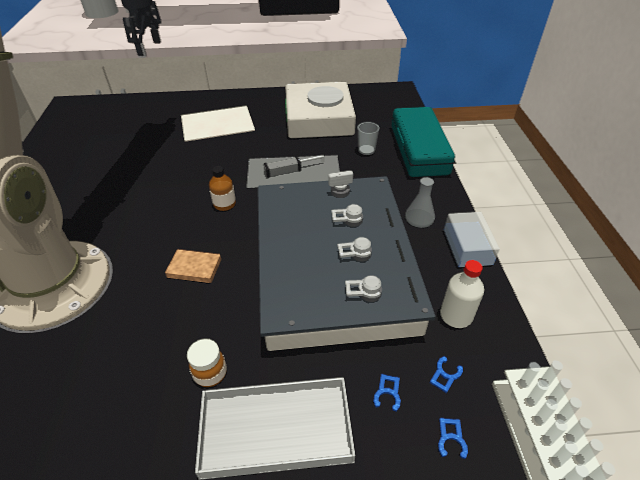

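The pictures show three steel rings on the posts (top view: 300,207; 337,206; 373,204), the screw at 263,210, the pick on the mat at 196,258, and the tray at 445,267. The bottle is at 239,318 and the jar at 409,311. Three blue look-alike rings lie on the bench at (413,165), (451,172) and (424,202), and I will leave them alone.

```bash
python3 - <<'E'
from h import *
crop('top0',240,180,400,230,5,'c1')
crop('top0',165,200,245,310,5,'c2')
crop('side0',310,160,430,310,4,'c3')
crop('side0',240,140,340,200,6,'c4')
E
```

```text
(no output)
```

View pics/c1.png

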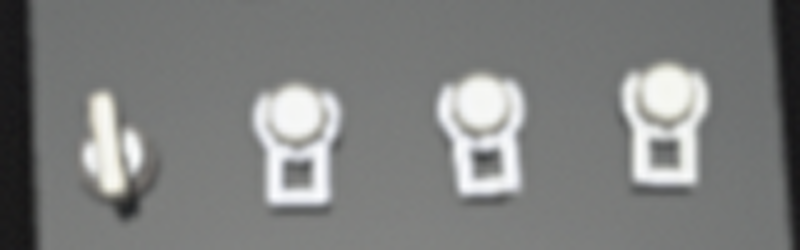

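View pics/c2.png

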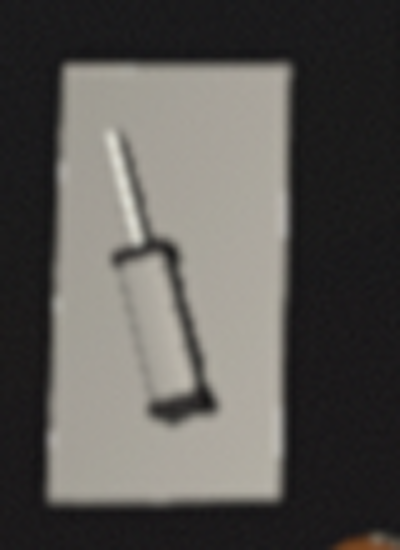

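View pics/c3.png

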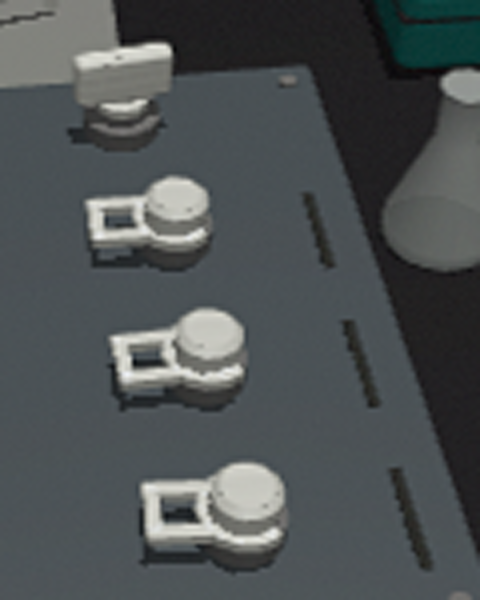

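View pics/c4.png

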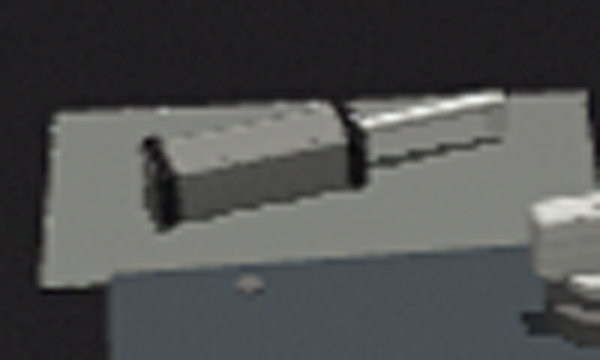

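```bash
python3 - <<'E'
from h import *
np.set_printoptions(precision=4,suppress=True)
T=lambda x,y,z,ox=240,oy=180,s=5:px2w('top0',ox+x/s,oy+y/s,z)
S=lambda x,y,z,ox=310,oy=160,s=4:px2w('side0',ox+x/s,oy+y/s,z)
for n,a,b in((3,(296,113),(177,198)),(2,(480,103),(211,333)),(1,(666,92),(247,490))):
    print('head',n,T(*a,.114),S(*b,.114))
for n,a,b in((3,(297,174),(122,217)),(2,(487,163),(150,355)),(1,(665,153),(183,510))):
    print('eye',n,T(*a,.100),S(*b,.100))
print('screw ends',T(100,95,.1345),T(113,190,.1345), S(75,58,.1345),S(172,44,.1345))
print('mat',[px2w('top0',165+x/5,200+y/5,.002)[:2] for x,y in((62,64),(291,64),(282,500),(48,500))])
P=lambda x,y,z:T(x,y,z,165,200,5)
Q=lambda x,y,z:S(x,y,z,240,140,6)
print('pick rod tip',P(113,133,.0275),Q(500,95,.0275),'root',P(140,243,.0275),Q(362,125,.0275))
print('handle front c',P(145,252,.030),'rear',P(175,398,.030), 'side top corners', Q(330,105,.030),Q(345,140,.030),Q(150,140,.030),Q(175,178,.030))
for n,a,z in(('reagent',(239,318),.11),('jar',(409,311),.07)): print(n,px2w('top0',*a,z))
print('side jar cap',px2w('side0',204,352,.07),'bottle cap',px2w('side0',218,172,.11))
print('tray',[px2w('top0',x,y,.03)[:2] for x,y in((418,226),(466,224),(474,310),(424,312))])
print('side tray',[px2w('side0',x,y,.03)[:2] for x,y in((201,389),(344,380),(354,462),(197,473))])
E
python3 - <<'E'
import sys;sys.path.insert(0,'.')
import os;os.chdir('.')
from h import *
crop('top0',400,210,490,330,6,'c5');crop('side0',180,330,380,480,4,'c6')
E
```

```text
head 3 [0.6542 0.0571 0.114 ] [0.653  0.0535 0.114 ]
head 2 [ 0.6569 -0.0421  0.114 ] [ 0.6562 -0.0464  0.114 ]
head 1 [ 0.6601 -0.1424  0.114 ] [ 0.6579 -0.1455  0.114 ]
eye 3 [0.6236 0.0578 0.1   ] [0.6244 0.0565 0.1   ]
eye 2 [ 0.6268 -0.0452  0.1   ] [ 0.6268 -0.0455  0.1   ]
eye 1 [ 0.6296 -0.1419  0.1   ] [ 0.6298 -0.1434  0.1   ]
screw ends [0.6621 0.1599 0.1345] [0.6105 0.1534 0.1345] [0.608  0.1522 0.1345] [0.6636 0.1601 0.1345]
mat [array([0.6604, 0.4157]), array([0.6566, 0.2829]), array([0.4052, 0.2871]), array([0.409 , 0.4191])]
pick rod tip [0.6138 0.3788 0.0275] [0.6152 0.3769 0.0275] root [0.5503 0.3627 0.0275] [0.5509 0.3593 0.0275]
handle front c [0.5447 0.3592 0.03  ] rear [0.462  0.3414 0.03  ] side top corners [0.5371 0.3725 0.03  ] [0.5426 0.3451 0.03  ] [0.4554 0.3529 0.03  ] [0.4666 0.3235 0.03  ]
reagent [0.3522 0.22   0.11  ]
jar [ 0.3582 -0.2294  0.07  ]
side jar cap [ 0.3588 -0.2357  0.07  ] bottle cap [0.3538 0.2168 0.11  ]
tray [array([ 0.5965, -0.2748]), array([ 0.5984, -0.4113]), array([ 0.3564, -0.4156]), array([ 0.3549, -0.2772])]
side tray [array([ 0.3509, -0.2818]), array([ 0.5934, -0.286 ]), array([ 0.5927, -0.4185]), array([ 0.3588, -0.4144])]
```

View pics/c5.png

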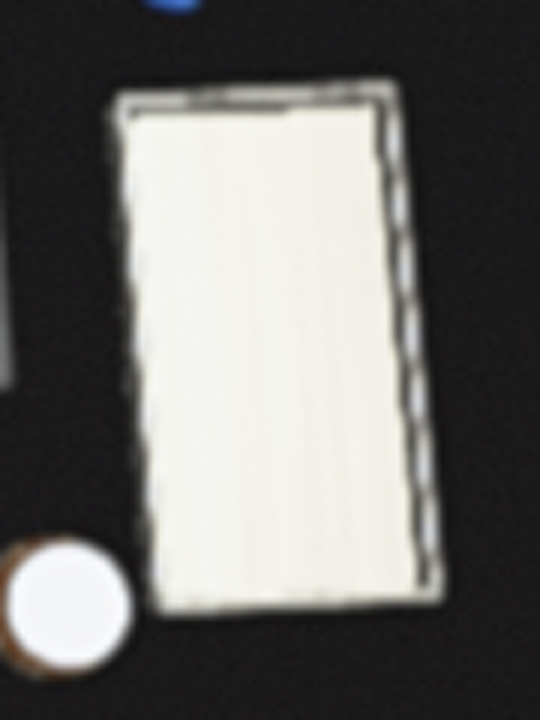

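```bash
cat > ov.py <<'E'
from h import *
def ringpts(c,yaw,z):
    def tf(P): 
        P=np.array(P); ca,sa=np.cos(yaw),np.sin(yaw)
        return np.c_[c[0]+ca*P[:,0]-sa*P[:,1],c[1]+sa*P[:,0]+ca*P[:,1],np.full(len(P),z)]
    t=np.linspace(0,2*np.pi,40)
    return [tf([(-22,-9),(-39,-9),(-39,9),(-22,9)] and np.array([(-22,-9),(-39,-9),(-39,9),(-22,9)])/1e3), tf(np.array([(-22,-16),(-46,-16),(-46,16),(-22,16)])/1e3)]
def overlay(fn,box,s,out,polys):
    _,_,im=load(fn); x0,y0,x1,y1=box
    c=cv2.resize(im[y0:y1,x0:x1],None,fx=s,fy=s,interpolation=cv2.INTER_CUBIC)
    for P,col in polys:
        q=np.array([(w2px(fn,p)+.5-[x0,y0])*s for p in P])
        cv2.polylines(c,[np.round(q*8).astype(np.int32)],True,col,1,cv2.LINE_AA,3)
    cv2.imwrite('pics/'+out+'.png',c[:,:,::-1])
def circ(c,rad,z):
    t=np.linspace(0,2*np.pi,40); return np.c_[c[0]+rad*np.cos(t),c[1]+rad*np.sin(t),np.full(40,z)]
E
cat > a.py <<'E'
from ov import *
posts={3:(.6536,.0553),2:(.6565,-.0443),1:(.659,-.144)}
yaws={3:-.05,2:.06,1:-.02}
pol=[]
for k in posts:
    pol.append((circ(posts[k],.017,.114),(255,0,0)))
    for p in ringpts(posts[k],yaws[k],.1): pol.append((p,(0,200,0)))
overlay('top0',(285,185,391,225),7,'o1',pol)
overlay('side0',(325,195,390,310),5,'o2',pol)
E
python3 a.py
```

```text
(no output)
```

View pics/o1.png

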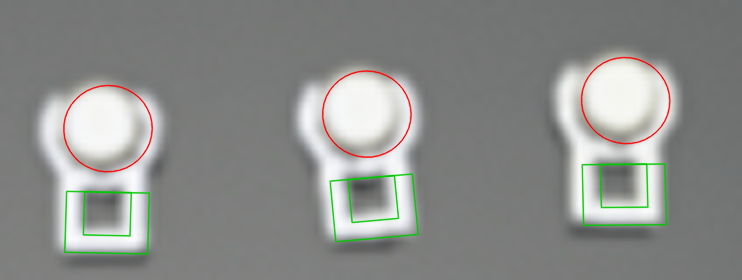

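View pics/o2.png

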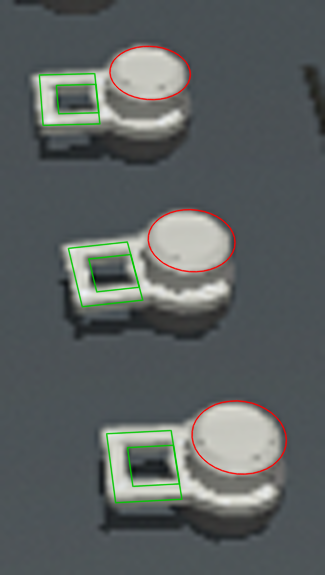

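```bash
cat > cfg.py <<'E'
import numpy as np
posts={3:(.6534,.0560),2:(.6563,-.0436),1:(.6588,-.1433)}
yaws={3:-.05,2:.06,1:-.02}
pick=(.500,.3485,.25)
OFF=.020
E
python3 - <<'E'
from h import *; from cfg import *
np.set_printoptions(precision=2,suppress=True)
d=np.array([np.cos(.25),np.sin(.25)])
g=np.array(pick[:2])+OFF*d
for f in(0,np.pi,-np.pi):
    print('pick',r.ik([*g,.078],R(.25+f)))
    for k in posts:
        y=yaws[k]; e=np.array(posts[k])-(.0305+.115-OFF)*np.array([np.cos(y),np.sin(y)])
        e2=e-.06*np.array([np.cos(y),np.sin(y)])
        print(k,e,r.ik([*e,.165],R(y+f)),r.ik([*e2,.165],R(y+f)))
    for a in(.027,.13,.13-1.57,1.6): print('screw',a,r.ik([.636,.1565,.176],R(a+f)))
E
```

```text
pick [-1.02  0.64  0.52  1.62 -0.37  0.98 -1.7 ]
3 [0.53 0.06] [-0.84  0.38  0.82  1.84 -0.32  1.06 -1.52] [-0.86  0.22  0.74  1.98 -0.17  1.01 -1.66]
2 [ 0.53 -0.05] [-0.73  0.44  0.96  1.83 -0.41  1.08 -1.12] [-0.78  0.26  0.95  1.98 -0.25  1.02 -1.22]
1 [ 0.53 -0.14] [-0.47  0.44  0.85  1.78 -0.38  1.08 -1.08] [-0.58  0.32  0.95  1.94 -0.3   1.03 -1.09]
screw 0.027 [-0.74  0.61  0.67  1.47 -0.39  1.2  -1.56]
screw 0.13 [-0.73  0.6   0.65  1.47 -0.38  1.2  -1.46]
screw -1.44 [ 0.45  0.92 -1.29  1.41  0.88  1.45  2.45]
screw 1.6 [-0.69  0.59  0.59  1.47 -0.34  1.19 -0.02]
pick [-0.75  0.59  0.14  1.61 -0.09  0.95  1.24]
3 [0.53 0.06] [-0.67  0.33  0.59  1.83 -0.21  1.04  1.53] [-0.74  0.2   0.6   1.98 -0.13  1.    1.44]
2 [ 0.53 -0.05] [-0.61  0.38  0.8   1.83 -0.31  1.06  1.94] [-0.7   0.24  0.85  1.98 -0.21  1.01  1.88]
1 [ 0.53 -0.14] [-0.49  0.45  0.88  1.78 -0.39  1.09  2.08] [-0.65  0.36  1.05  1.94 -0.36  1.05  2.1 ]
screw 0.027 [-0.57  0.56  0.41  1.46 -0.23  1.17  1.47]
screw 0.13 [-0.55  0.55  0.38  1.46 -0.21  1.17  1.56]
screw -1.44 [-0.69  0.59  0.58  1.47 -0.33  1.19  0.08]
screw 1.6 [-0.4   0.53  0.16  1.45 -0.09  1.16  2.94]
pick [-0.75  0.59  0.14  1.61 -0.09  0.95  1.24]
3 [0.53 0.06] [-0.67  0.33  0.59  1.83 -0.21  1.04  1.53] [-0.74  0.2   0.6   1.98 -0.13  1.    1.44]
2 [ 0.53 -0.05] [-0.61  0.38  0.8   1.83 -0.31  1.06  1.94] [-0.7   0.24  0.85  1.98 -0.21  1.01  1.88]
1 [ 0.53 -0.14] [-0.49  0.45  0.88  1.78 -0.39  1.09  2.08] [-0.65  0.36  1.05  1.94 -0.36  1.05  2.1 ]
screw 0.027 [-0.57  0.56  0.41  1.46 -0.23  1.17  1.47]
screw 0.13 [-0.55  0.55  0.38  1.46 -0.21  1.17  1.56]
screw -1.44 [-0.69  0.59  0.58  1.47 -0.33  1.19  0.08]
screw 1.6 [-0.4   0.53  0.16  1.45 -0.09  1.16  2.94]
```

```bash
python3 - <<'E'
from h import *; from cfg import *
d=np.array([np.cos(.25),np.sin(.25)])
g=np.array(pick[:2])+OFF*d
r.move_ptp([*g,.20],R(.25))
print(r.line_to([*g,.078],feed=.12,max_force=15))
close_gripper(70)
s=r.observe(); print(s['opening'],s['wrist_force'],s['ee_pos'],s['time'])
snap('side','s1')
r.line_to([*g,.22],feed=.15)
s=r.observe(); print(s['opening'],s['wrist_force'],s['ee_pos'],s['time'])
snap('side','s2');snap('top','t2')
crop('side','s2') if 0 else None
crop('s2',200,20,400,180,4,'c7'); crop('s1',220,60,380,200,4,'c8')
E
```

```text
False
0.027012119337691504 [-0.46980334 -0.08641949  3.99415234] [0.51970368 0.35368213 0.07855784] 3.4833
0.02681792996872562 [ 0.61715001  0.59485352 -1.86678049] [0.51884068 0.35323964 0.21874528] 4.6333
```

View pics/c7.png

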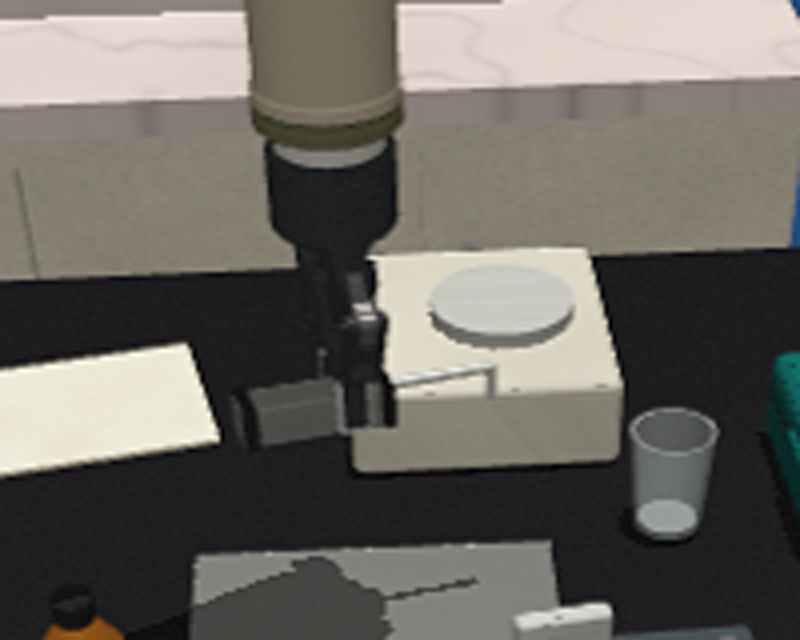

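View pics/c8.png

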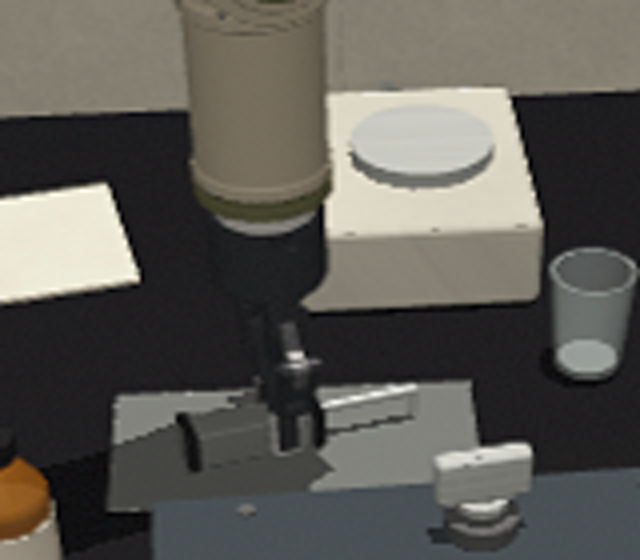

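```bash
python3 - <<'E'
from h import *; from cfg import *
s=r.observe();p=s['ee_pos'];Rm=s['eef_rot'];x=Rm[:,0];print(x,Rm[:,2])
for l,dz in((.095,-.0765+.022),(.095,-.0755)):
    q=p+l*x+[0,0,dz]; print(q,w2px('s2',q),w2px('t2',q))
crop('t2',150,170,270,290,6,'c9')
E
```

```text
[ 0.96890723  0.24741637 -0.00197805] [-0.00166007 -0.00149382 -0.99999751]
[0.61091997 0.37670756 0.16396529] [321.6207296  111.23880391] [174.54295349 217.9644641 ]
[0.61091997 0.37670756 0.14296529] [321.65133159 118.60414158] [176.84460304 219.56937865]
```

View pics/c9.png

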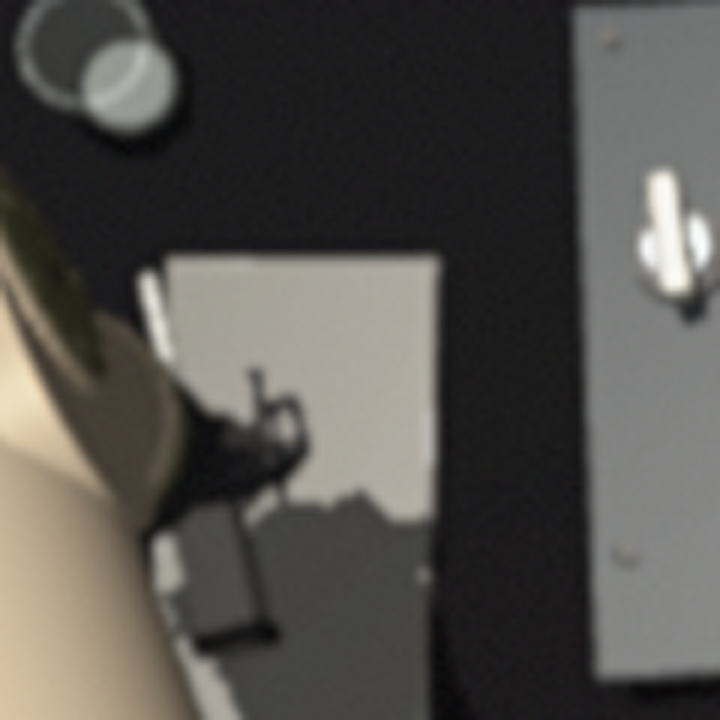

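```bash
cat >> h.py <<'E'
from cfg import *
def ringdir(k): return np.array([np.cos(yaws[k]),np.sin(yaws[k]),0])
def hookpos(k,xr,ztip): # TCP for hook axis at ring x=xr and tip at ztip
    d=ringdir(k); p=np.array([*posts[k],0])+(xr-.115+OFF)*d; p[2]=ztip+.0755; return p
E
python3 - <<'E'
from h import *
k=3
p=hookpos(k,-.0305,.15); p0=r.observe()['ee_pos']; p0[2]=p[2]; r.line_to(p0)
r.line_to(p,R(yaws[k]),feed=.2)
p[2]-=.035; r.line_to(p)
s=r.observe(); print(s['ee_pos']-p,s['time'],s['wrist_force'])
snap('side','s3');snap('top','t3');crop('s3',290,160,390,260,6,'c10');crop('t3',260,170,340,260,6,'c11')
q=s['ee_pos']+.095*s['eef_rot'][:,0]; q[2]-=.0755; print(q,w2px('s3',q),w2px('t3',q))
E
```

```text
[-0.00032751  0.00043068 -0.00029994] 6.975 [ 0.47260074  0.41086274 -0.89000721]
[0.62261416 0.05802881 0.11456   ] [339.74677783 208.73627147] [299.06935249 214.05558677]
```

View pics/c10.png

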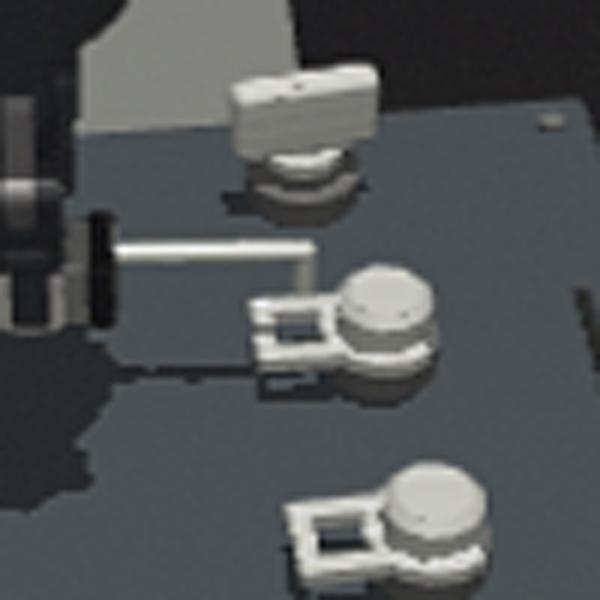

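View pics/c11.png

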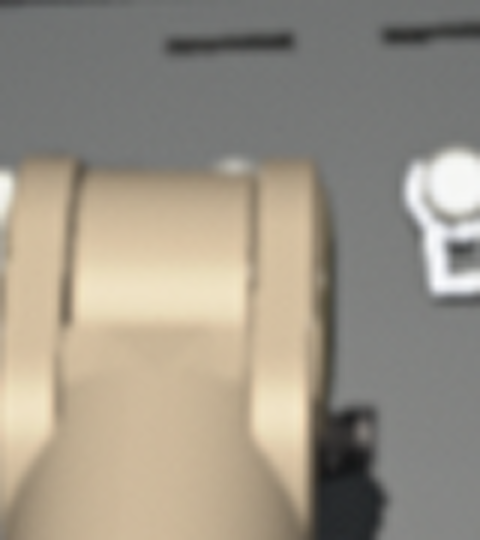

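```bash
python3 - <<'E'
from h import *
k=3
p=hookpos(k,-.0325,.115); r.line_to(p)
p=hookpos(k,-.0325,.090); print(r.line_to(p,feed=.05,max_force=8))
s=r.observe(); print(s['ee_pos']-p,s['time'],s['wrist_force'])
snap('side','s4');crop('s4',290,160,390,260,6,'c12')
E
```

```text
False
[ 1.04843083e-05 -8.56470803e-05 -1.20266194e-04] 7.975 [-0.82550758 -0.4100626  -0.08853482]
```

View pics/c12.png

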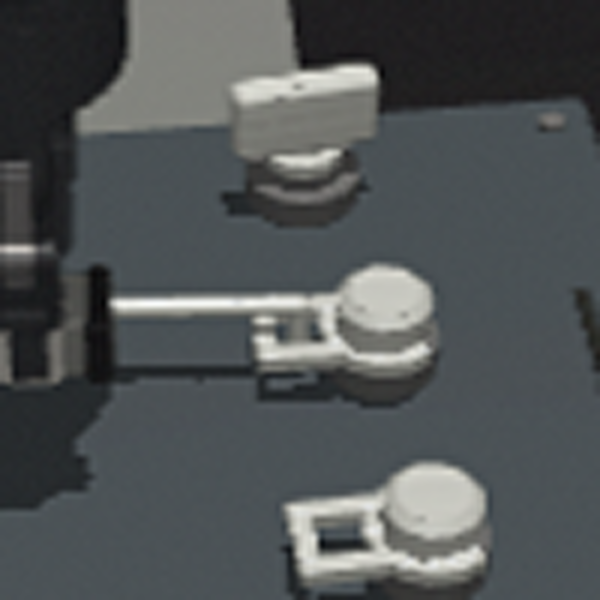

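```bash
python3 - <<'E'
from h import *
k=3
for x in(-.046,-.056,-.0875):
    p=hookpos(k,x,.090); print(r.line_to(p,feed=.04,max_force=45)); s=r.observe(); print(s['wrist_force'],s['opening'],s['time'])
snap('side','s5');crop('s5',270,140,390,260,6,'c13')
E
```

```text
False
[ 5.4080585  -0.87130534 -1.21304644] 0.0273380050251983 8.5083
False
[-0.34513568  0.30620416 -0.65484257] 0.02685729868734454 8.9083
False
[ 0.06510057  0.67471883 -0.91961732] 0.026766232536873616 9.8417
```

View pics/c13.png

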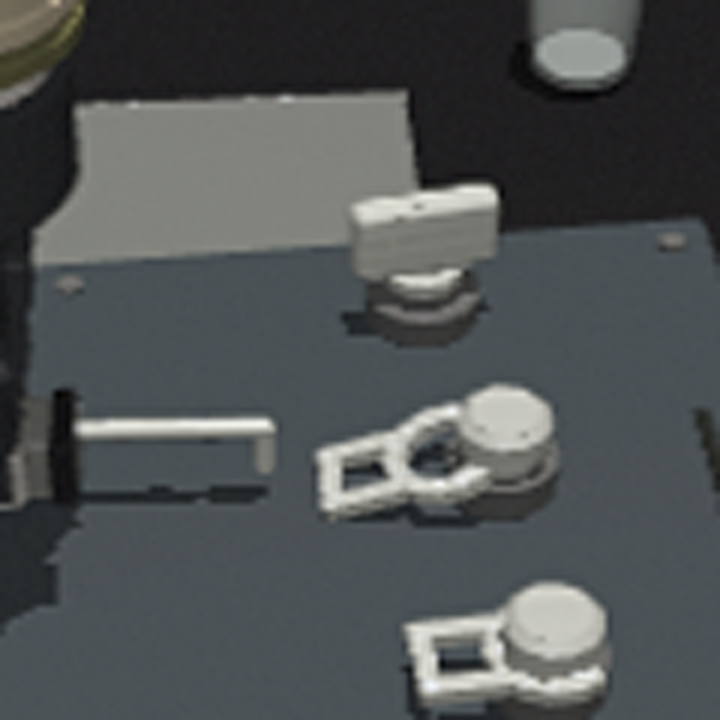

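```bash
python3 - <<'E'
from h import *
S=lambda x,y,z:px2w('s5',270+(x+.5)/6-.5,140+(y+.5)/6-.5,z)
print('eye',S(366,475,.086),'bore',S(435,462,.095))
print('tab corners',S(322,455,.085),S(330,515,.083), 'hook tip',S(265,470,.0895), r.observe()['ee_pos']+[.095,-.0047,-.0755])
print('post3',posts[3])
E
```

```text
eye [0.60352817 0.05930401 0.086     ] bore [0.62771815 0.05429551 0.095     ]
tab corners [0.58873412 0.07241954 0.085     ] [0.58904025 0.04277897 0.083     ] hook tip [0.56721946 0.06136138 0.0895    ] [0.56638841 0.06045535 0.09010952]
post3 (0.6534, 0.056)
```

```bash
python3 - <<'E'
from h import *
s=r.observe();p=s['ee_pos'].copy();p[2]=.19;r.line_to(p)
yw=-.05;d=np.array([np.cos(yw),np.sin(yw),0])
def H(x,y,zt): q=np.array([x,y,0])-.095*d; q[2]=zt+.0755; return q
r.line_to(H(.6025,.0586,.115),R(yw)); 
print(r.line_to(H(.6025,.0586,.0825),feed=.05,max_force=8))
s=r.observe(); print(s['ee_pos'],s['wrist_force'],s['time'])
snap('side','s6');crop('s6',270,140,390,260,6,'c14')
E
```

```text
False
[0.50779916 0.06328994 0.1581507 ] [ 0.72375803 -0.11038774 -2.22896313] 11.4
```

View pics/c14.png

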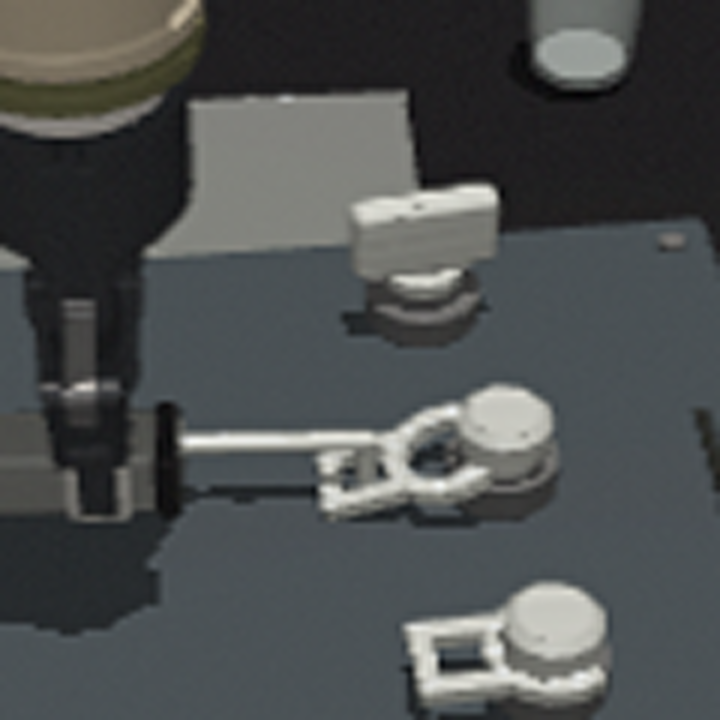

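```bash
python3 - <<'E'
from h import *
s=r.observe();p=s['ee_pos'].copy();d=ringdir(3)
print(r.line_to(p-.043*d,feed=.04,max_force=30)); s=r.observe(); print(s['wrist_force'],s['time'])
snap('side','s7');crop('s7',270,140,390,260,6,'c15')
E
```

```text
False
[-0.09739635  0.38917708 -0.41534786] 12.6667
```

View pics/c15.png

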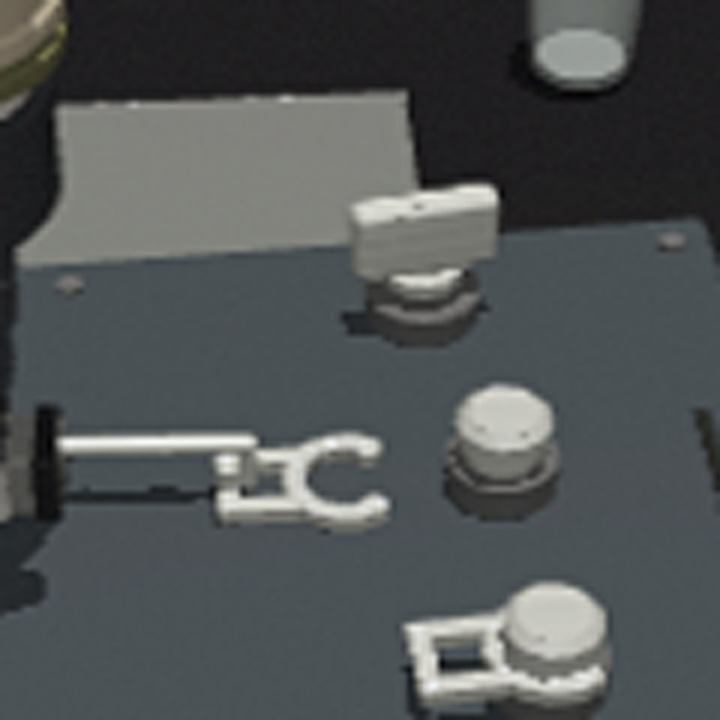

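Ring 3 is off its post and flat on the platform at about (300,480) in the crop. I'll do ring 2 next with a deeper hook.

```bash
python3 - <<'E'
from h import *
k=2
s=r.observe();p=s['ee_pos'].copy();p[2]=.20;r.line_to(p)
r.line_to(hookpos(k,-.0325,.125),R(yaws[k]),feed=.2)
p=hookpos(k,-.0325,.0845); print(r.line_to(p,feed=.06,max_force=8))
s=r.observe(); print(s['ee_pos']-p,s['wrist_force'],s['time'])
snap('side','s8');crop('s8',290,180,410,300,6,'c16')
E
```

```text
False
[ 0.00016564 -0.00017765  0.00017357] [-0.27932567 -0.42552335  0.29323178] 14.7833
```

View pics/c16.png

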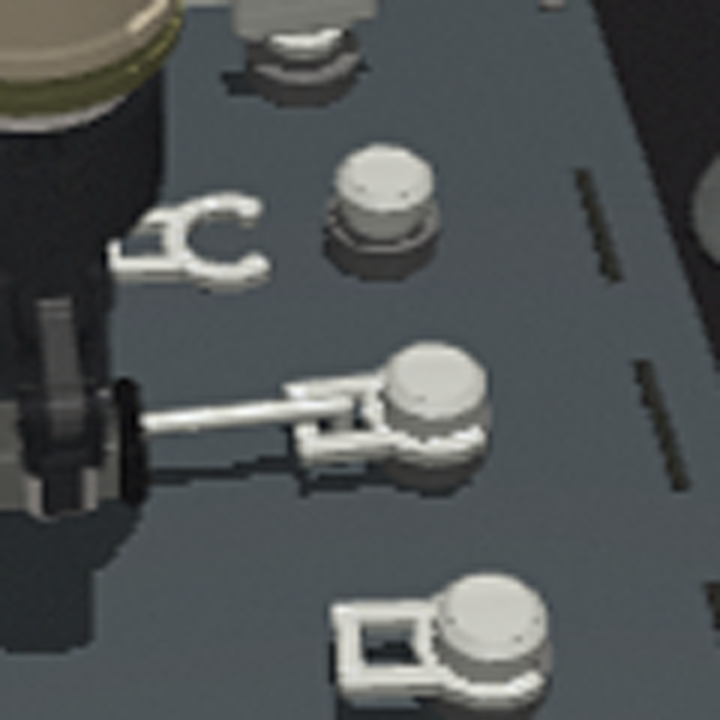

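```bash
python3 - <<'E'
from h import *
k=2
for x in(-.045,-.056,-.0925):
    p=hookpos(k,x,.0845 if x>-.05 else .083); print(r.line_to(p,feed=.04,max_force=45)); s=r.observe(); print(s['wrist_force'],s['opening'],s['time'])
snap('side','s9');crop('s9',270,160,390,280,6,'c17')
E
```

```text
False
[ 5.03919323 -0.56487359 -0.90235767] 0.02666615269988159 15.2917
False
[ 0.27990051  0.42859676 -0.52122146] 0.02665543557576327 15.7167
False
[-0.11026334  0.42536963 -1.09036249] 0.026532374757032146 16.775
```

View pics/c17.png

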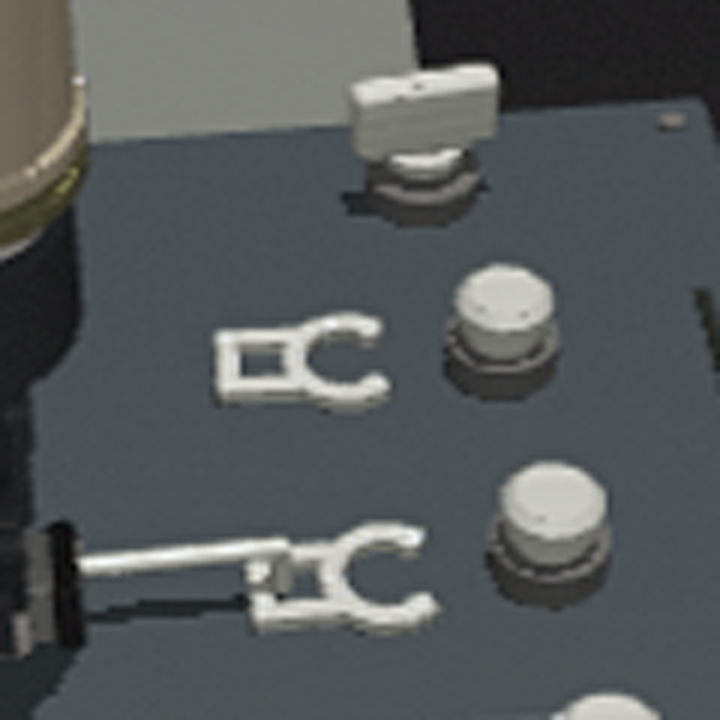

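Ring 2 is off cleanly, with its bore at about (380,575) in the crop. Next is ring 1.

```bash
python3 - <<'E'
from h import *
k=1
s=r.observe();p=s['ee_pos'].copy();p[2]=.20;r.line_to(p)
r.line_to(hookpos(k,-.0335,.125),R(yaws[k]),feed=.2)
p=hookpos(k,-.0335,.0845); b=r.line_to(p,feed=.06,max_force=8);print(b)
s=r.observe(); print(s['ee_pos']-p,s['wrist_force'],s['time'])
snap('side','s10')
if not b:
  for x in(-.045,-.056,-.0925):
    p=hookpos(k,x,.0845 if x>-.05 else .083); print(r.line_to(p,feed=.04,max_force=45)); s=r.observe(); print(s['wrist_force'],s['opening'],s['time'])
snap('side','s11');crop('s11',270,160,420,310,5,'c18')
E
```

```text
False
[ 0.00014586 -0.00021833  0.00021614] [-0.05111763 -0.55173131 -0.5169418 ] 18.75
False
[ 5.43524091 -0.01996317 -1.7356374 ] 0.026876674282124896 19.2333
False
[-0.04077312  0.66626    -0.6962298 ] 0.026594409104646628 19.6583
False
[ 1.09939539  0.18085605 -1.47220915] 0.02669158032735893 20.7167
```

View pics/c18.png

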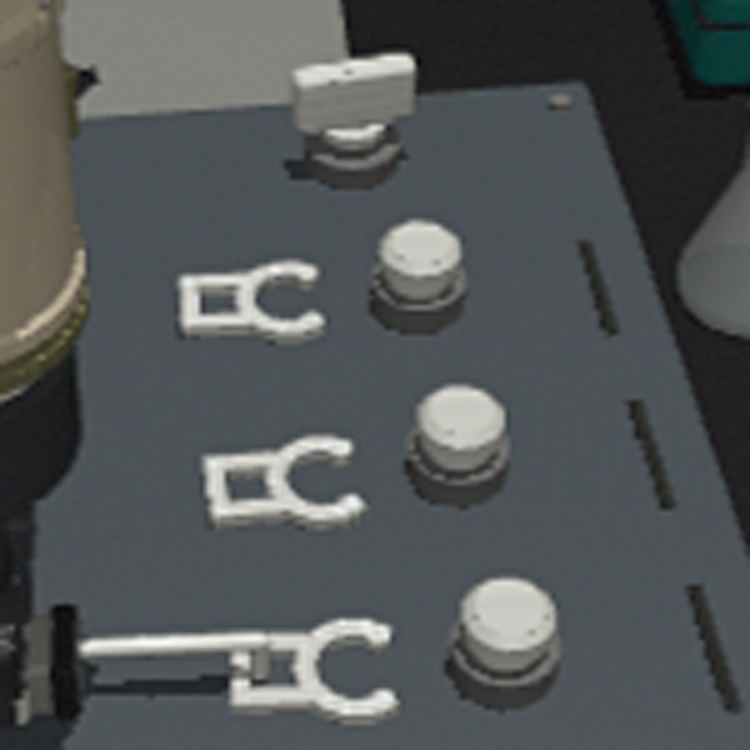

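```bash
python3 - <<'E'
from h import *
s=r.observe();p=s['ee_pos'].copy();p[2]=.24;r.line_to(p)
yw=.1;d=np.array([np.cos(yw),np.sin(yw),0]); q=np.array([.493,.350,0])+OFF*d
q[2]=.24; r.line_to(q,R(yw),feed=.25)
q[2]=.095; r.line_to(q,feed=.2)
q[2]=.0765; print(r.line_to(q,feed=.03,max_force=6)); print(r.observe()['ee_pos'])
open_gripper()
q[2]=.22; r.line_to(q); print(r.observe()['time'])
q[0]=.45;q[1]=.2; 
snap('side','s12');snap('top','t12');crop('s12',150,120,450,345,2.6,'c19')
crop('t12',180,150,420,300,3,'c20')
E
```

```text
True
[0.51278125 0.35199291 0.07853796]
26.7167
```

View pics/c19.png

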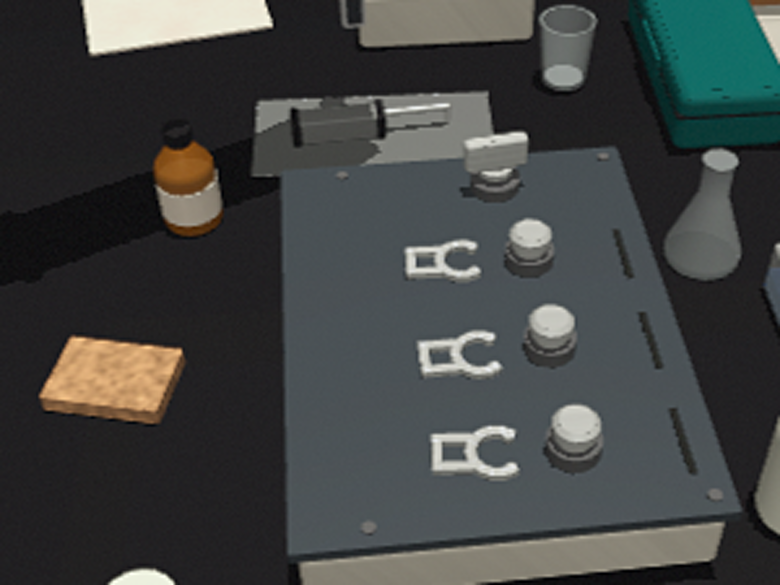

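View pics/c20.png

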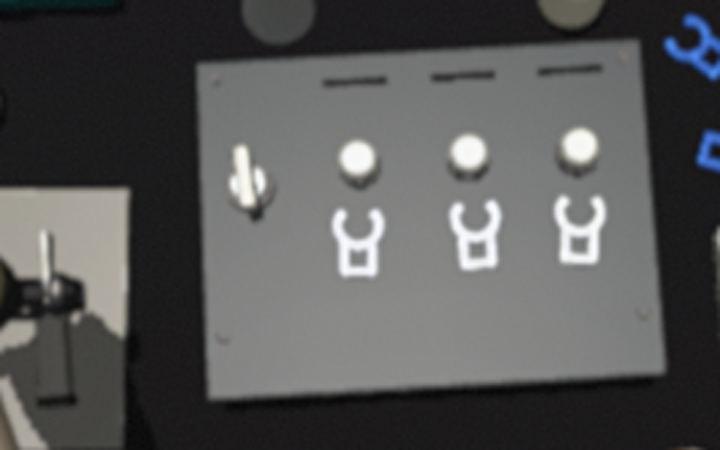

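```bash
python3 - <<'E'
from h import *
crop('t12',285,210,395,245,7,'c21');crop('s12',295,200,360,310,6,'c22')
E
```

```text
(no output)
```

View pics/c21.png

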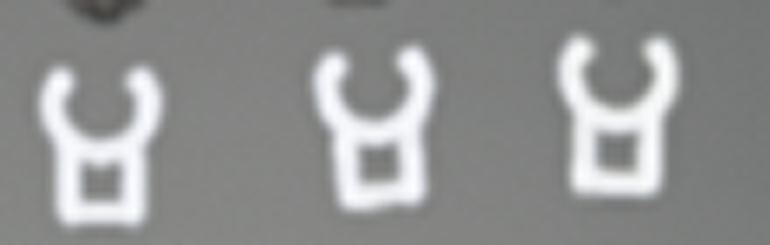

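View pics/c22.png

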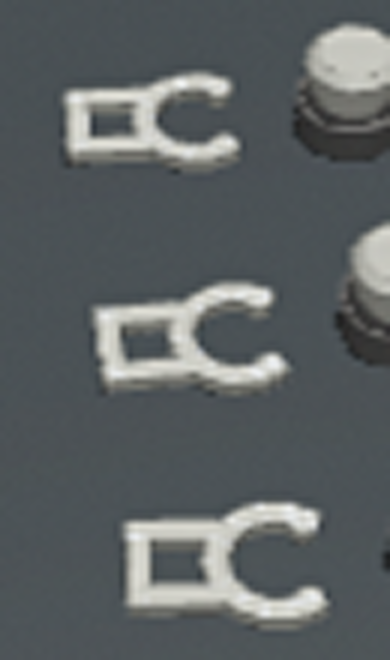

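```bash
python3 - <<'E'
from h import *
np.set_printoptions(precision=4,suppress=True)
T=lambda x,y,z=.086:px2w('t12',285+(x+.5)/7-.5,210+(y+.5)/7-.5,z)
S=lambda x,y,z=.086:px2w('s12',295+(x+.5)/6-.5,200+(y+.5)/6-.5,z)
for n,a,b,c,d in((3,(102,183),(101,105),(112,123),(195,120)),(2,(378,160),(374,88),(148,346),(233,335)),(1,(617,153),(618,78),(178,564),(270,561))):
    e1,b1,e2,b2=T(*a),T(*b),S(*c),S(*d)
    e=(e1+e2)/2;b=(b1+b2)/2
    print(n,e1,e2,'len',np.linalg.norm(b-e),'yaw',[np.arctan2(*(q-p)[1::-1]) for p,q in((e1,b1),(e2,b2),(e,b))])
for z in(.08,.084,.088,.092):print(z,(w2px('s6',[.512,.033,z])-[270,140])*6)
E
```

```text
3 [0.5686 0.0603 0.086 ] [0.5659 0.0584 0.086 ] len 0.030345842956538617 yaw [np.float64(-0.008003374694871572), np.float64(-0.03472949594198889), np.float64(-0.021165581892574246)]
2 [ 0.5746 -0.047   0.086 ] [ 0.5701 -0.0506  0.086 ] len 0.028574554300876367 yaw [np.float64(0.02149253775275614), np.float64(0.08640757338824277), np.float64(0.05402844949117724)]
1 [ 0.5748 -0.14    0.086 ] [ 0.5721 -0.1416  0.086 ] len 0.02902897235886102 yaw [np.float64(-0.057194158001437026), np.float64(-0.04500404580818106), np.float64(-0.051242081266411846)]
0.08 [112.8266 550.8485]
0.084 [112.201  542.7572]
0.088 [111.5717 534.6178]
0.092 [110.9386 526.43  ]
```

```bash
cat >> h.py <<'E'
eyes={3:(.5670,.0592,-.021),2:(.5722,-.0485,.054),1:(.5732,-.1407,-.051)}
def pickring(k,z=.149,F=30):
    x,y,w=eyes[k]; g=np.array([x-.0025*np.cos(w),y-.0025*np.sin(w),.23])
    r.line_to(r.observe()['ee_pos']*[1,1,0]+[0,0,.23])
    r.move_ptp(g,R(w+np.pi)); g[2]=.17; r.line_to(g,feed=.2); g[2]=z
    print('contact',r.line_to(g,feed=.05,max_force=8)); close_gripper(F)
    s=r.observe(); print('closed',s['opening'],s['wrist_force'],s['ee_pos'])
E
python3 - <<'E'
from h import *
pickring(3)
snap('side','s13');crop('s13',250,140,370,260,6,'c23')
E
```

```text
contact False
closed 0.030958902102960734 [-1.72841157 -1.62605596 16.35412182] [0.5665213  0.05893614 0.15219488]
```

View pics/c23.png

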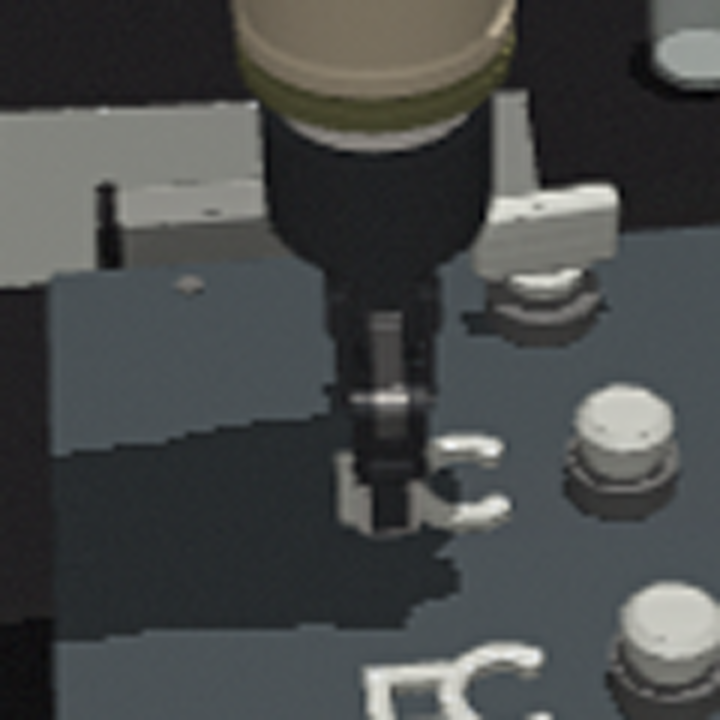

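```bash
python3 - <<'E'
from h import *
p=r.observe()['ee_pos'].copy();p[2]=.24;r.line_to(p)
s=r.observe();print(s['opening'],s['wrist_force'],s['time'])
snap('side','s14');crop('s14',180,100,480,480,1.55,'c24')
E
```

```text
0.03073465840180997 [-0.18997566  0.35068588 -0.90700588] 32.2667
```

View pics/c24.png

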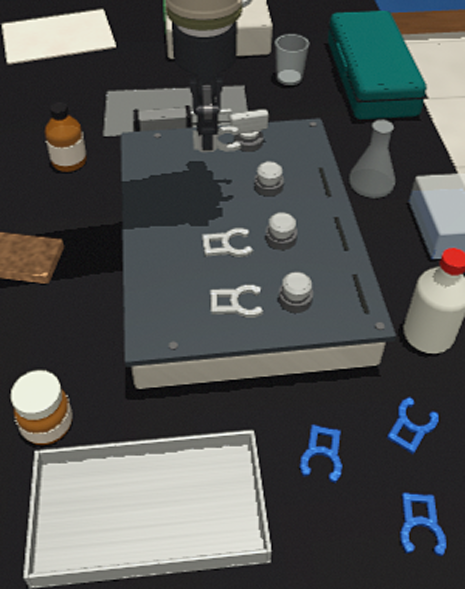

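```bash
cat >> h.py <<'E'
def place(x,y=-.327,z=.086):
    p=np.array([x,y,.24]); s=r.observe()['ee_pos']; 
    r.line_to([s[0],s[1],.24]); r.line_to(p,R(np.pi/2),feed=.25)
    p[2]=z; print('contact',r.line_to(p,feed=.15,max_force=10)); print('op',r.observe()['opening'])
    open_gripper(); p[2]=.24; r.line_to(p,feed=.25)
E
python3 - <<'E'
from h import *
place(.53)
snap('side','s15');crop('s15',180,330,400,480,3.5,'c25'); print(r.observe()['time'])
E
```

```text
contact False
op 0.0305406292175305
36.8333
```

View pics/c25.png

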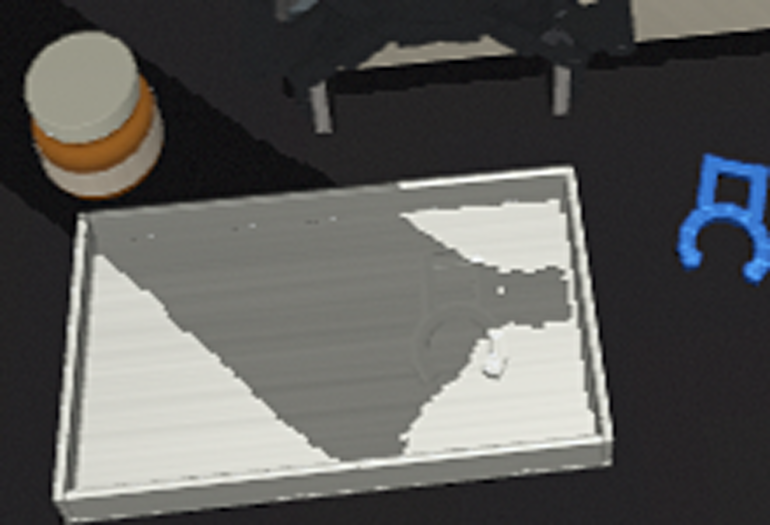

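```bash
python3 - <<'E'
from h import *
pickring(2,z=.1525)
place(.48,z=.090); print(r.observe()['time'])
snap('side','s16')
pickring(1,z=.1525)
place(.43,z=.090); print(r.observe()['time'])
p=r.observe()['ee_pos'].copy(); 
r.move_ptp([.55,.03,.30],R(.1))
snap('side','s17');snap('top','t17');crop('s17',180,330,400,480,3.5,'c26'); crop('s17',150,120,450,345,2.6,'c27');crop('t17',160,140,480,320,2.4,'c28')
E
```

```text
contact False
closed 0.030827825525717684 [ 0.30487384 -0.30479888  4.00521515] [ 0.56991622 -0.0486578   0.15288994]
contact False
op 0.030716708339468
44.65
contact False
closed 0.0306543921890199 [-0.60619126  0.32968716  2.32170216] [ 0.57088252 -0.14060933  0.1528448 ]
contact False
op 0.03071482398813215
52.3167
```

View pics/c26.png

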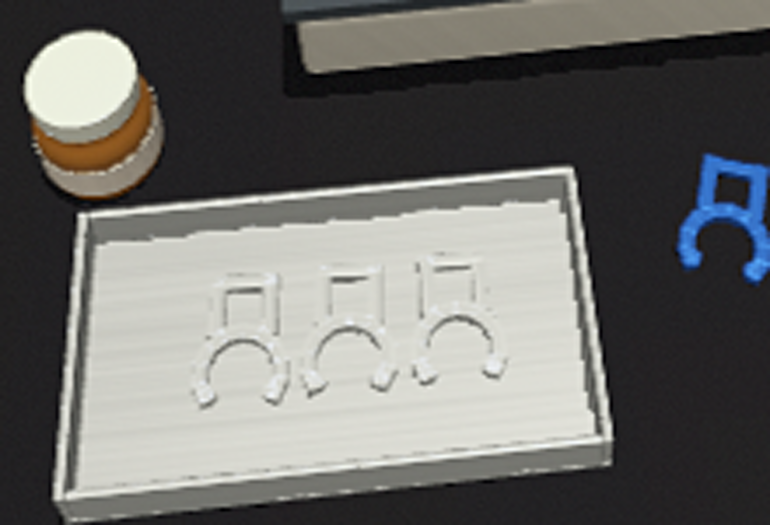

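View pics/c27.png

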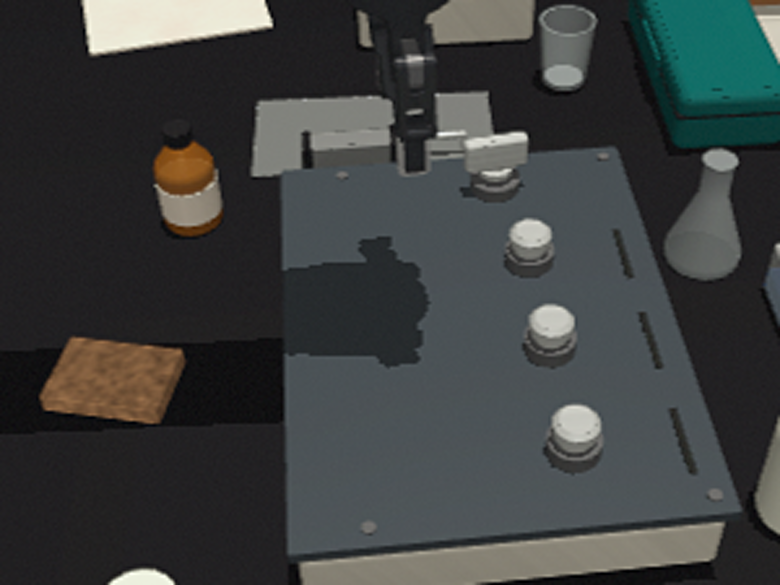

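View pics/c28.png

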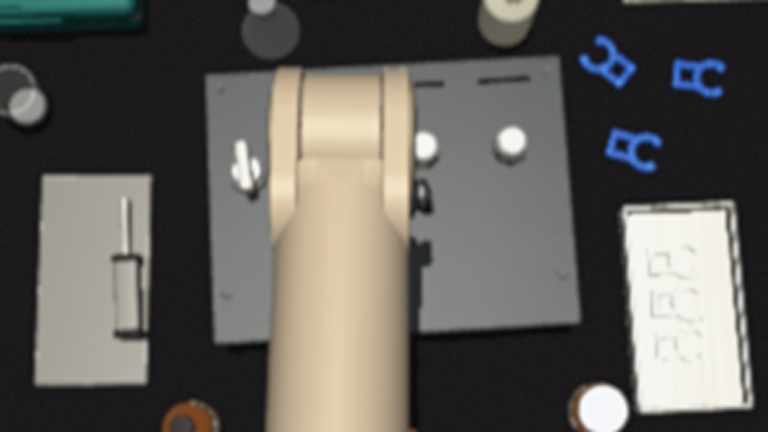

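Three rings lie flat in the tray, at (240,340), (350,325) and (457,315) in the crop. The pick has been knocked towards the mat's right edge: the handle is at (127,295) in the top crop, and the mat edge is at about 149. I'll put it back after the screw.

```bash
python3 - <<'E'
from h import *
r.move_ptp([.637,.157,.25],R(.13+np.pi))
r.line_to([.637,.157,.182],feed=.15,max_force=8)
s=r.observe();print(s['joint_pos'],s['ft_torque'])
close_gripper(40)
s=r.observe();print(s['opening'],s['wrist_force'],s['ft_torque'],s['ee_pos'],s['joint_pos'][6],s['time'])
snap('side','s18');crop('s18',290,120,390,220,6,'c29')
E
```

```text
[ 0.43128266  0.88662235 -1.25159895  1.39853208  0.83619535  1.43878338
  0.89901467] [ 0.04651673 -0.03956961  0.06355065]
0.055165834535517634 [-1.01615394 -1.85768554  5.69909016] [-0.22675125  0.22997121  0.07412712] [0.63746654 0.15709088 0.18364896] 0.8989818714313474 57.3417
```

View pics/c29.png

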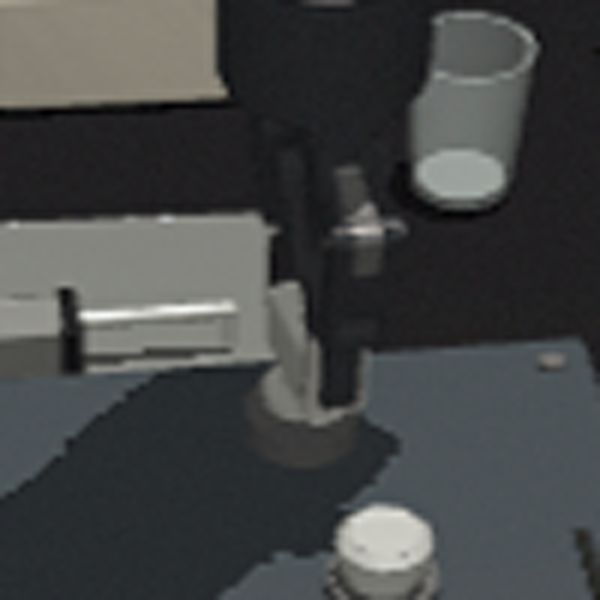

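```bash
python3 - <<'E'
from h import *
np.set_printoptions(precision=3,suppress=True)
s=r.observe();print(s['eef_rot'],R(.13+np.pi),s['wrist_force'])
crop('s18',200,0,450,220,3,'c30')
crop('s17',310,160,360,210,12,'c31')
E
```

```text
[[-0.992 -0.129  0.002]
 [-0.129  0.992  0.   ]
 [-0.002  0.    -1.   ]] [[-0.992 -0.13   0.   ]
 [-0.13   0.992  0.   ]
 [ 0.     0.    -1.   ]] [-1.281 -1.653  5.69 ]
```

View pics/c30.png

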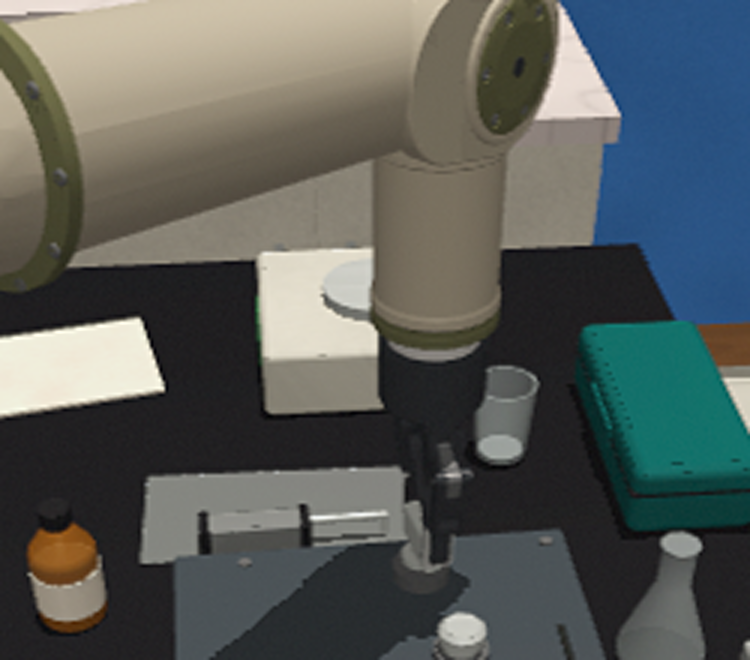

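View pics/c31.png

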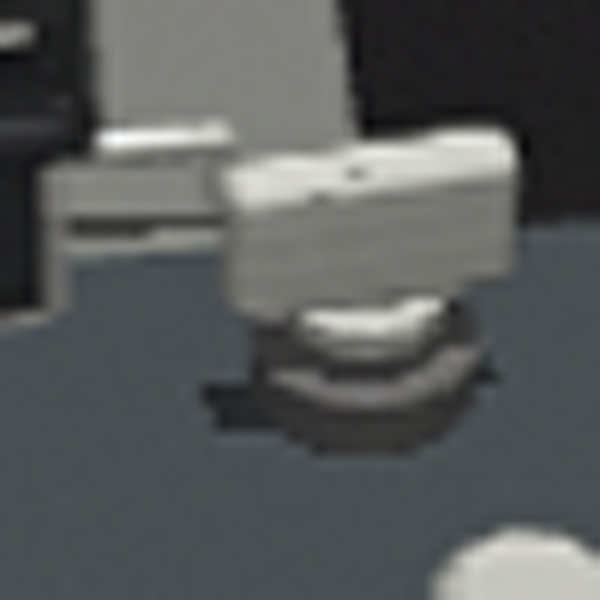

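```bash
python3 - <<'E'
from h import *
open_gripper(); s=r.observe(); print(s['wrist_force'],s['ft_torque'])
r.line_to([.637,.157,.25],feed=.15)
snap('side','s19');crop('s19',290,140,390,220,7,'c32');snap('top','t19')
E
```

```text
[-0.566376   -0.41882982  0.03059534] [-0.00146984  0.00929069  0.05518806]
```

View pics/c32.png

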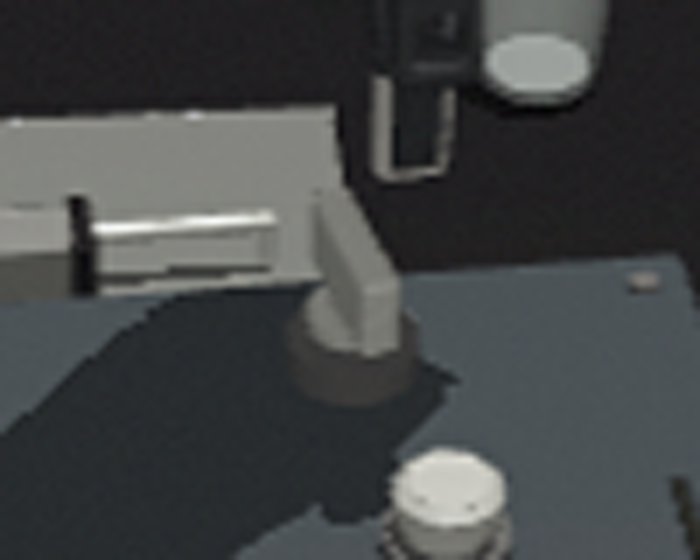

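View pics/t19.png

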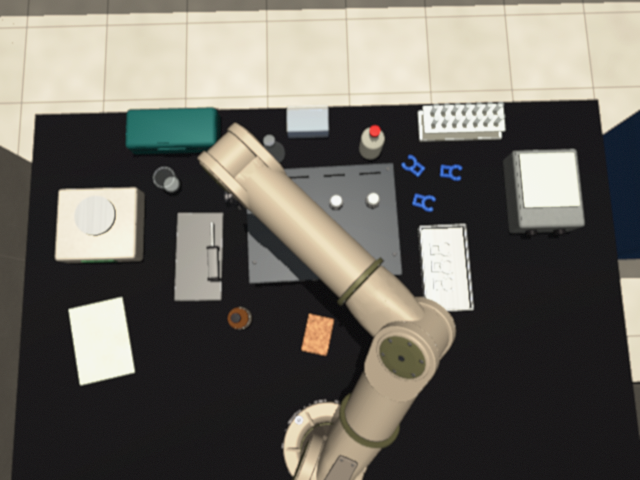

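```bash
python3 - <<'E'
from h import *
np.set_printoptions(precision=4,suppress=True)
S=lambda x,y,z=.1335:px2w('s19',290+(x+.5)/7-.5,140+(y+.5)/7-.5,z)
a=[S(318,195),S(338,192),S(400,280),S(363,288)]
print(a); f=(a[0]+a[1])/2; n=(a[2]+a[3])/2; print(n,f,(n+f)/2,np.linalg.norm(f-n),np.arctan2(*(f-n)[1::-1]))
s=r.observe()
for yw in(1.9,1.9-np.pi,):
    for q in (r.ik([.637,.157,.182],R(yw)),):print(yw,q)
crop('t19',200,170,280,230,8,'c33')
E
```

```text
[array([0.6248, 0.1784, 0.1335]), array([0.6315, 0.1795, 0.1335]), array([0.6459, 0.1317, 0.1335]), array([0.6338, 0.1287, 0.1335])]
[0.6398 0.1302 0.1335] [0.6281 0.179  0.1335] [0.634  0.1546 0.1335] 0.0501183015530121 1.8069031830683477
1.9 [ 0.3426  0.7539 -1.0183  1.4033  0.6424  1.336  -0.3693]
-1.2415926535897932 [ 0.4801  1.0583 -1.4853  1.3972  1.0519  1.5822  2.573 ]
```

View pics/c33.png

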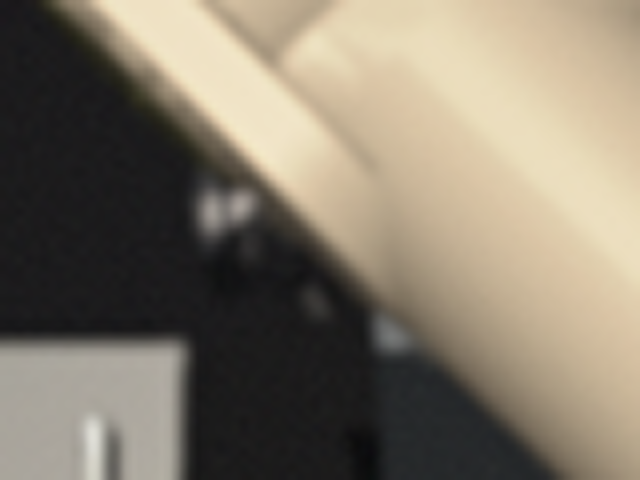

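```bash
python3 - <<'E'
from h import *
np.set_printoptions(precision=3,suppress=True)
yw=1.76; c=[.636,.1555]
q=r.ik([*c,.25],R(yw)); print(q); q=np.array(q); q[6]+=np.pi; print(q)
r.movej(q)
s=r.observe(); print(s['ee_pos'],s['eef_rot'][:,0])
print(r.line_to([*c,.182],feed=.12,max_force=8))
close_gripper(40)
s=r.observe();print(s['opening'],s['wrist_force'],s['ft_torque'],s['ee_pos'],s['joint_pos'],s['time'])
snap('side','s20');crop('s20',290,120,390,220,6,'c34')
E
```

```text
[ 0.338  0.687 -1.026  1.325  0.578  1.44  -0.464]
[ 0.338  0.687 -1.026  1.325  0.578  1.44   2.677]
[0.636 0.155 0.25 ] [ 0.187 -0.982 -0.   ]
False
0.012835493698607587 [-6.915 -2.969  6.551] [-0.581  1.526  0.064] [0.635 0.155 0.182] [ 0.335  0.739 -0.995  1.409  0.621  1.328  2.645] 61.4167
```

View pics/c34.png

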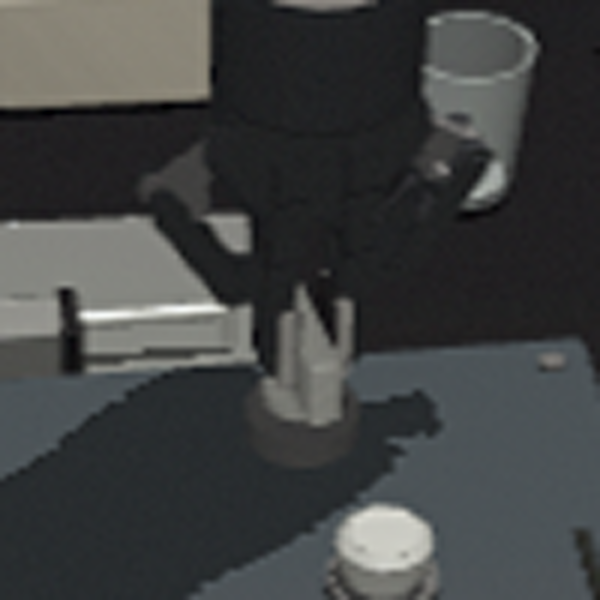

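```bash
python3 - <<'E'
from h import *
np.set_printoptions(precision=3,suppress=True)
r.line_to([.634,.155,.182],feed=.03)
s=r.observe();print(s['wrist_force'],s['ft_torque'],s['ee_pos'],s['joint_pos'])
r.line_to([.633,.155,.182],feed=.03)
s=r.observe();print(s['wrist_force'],s['ft_torque'],s['ee_pos'],s['joint_pos'])
E
```

```text
[0.831 1.538 2.18 ] [ 0.071 -0.337  0.135] [0.634 0.155 0.183] [ 0.339  0.736 -0.996  1.414  0.62   1.323  2.644]
[4.684 1.356 1.617] [ 0.301 -1.289  0.095] [0.634 0.155 0.183] [ 0.34   0.734 -0.997  1.416  0.62   1.321  2.643]
```

```bash
cat > turn.py <<'E'
from h import *
np.set_printoptions(precision=2,suppress=True)
def yaw(s): x=s['eef_rot'][:,0]; return np.arctan2(x[1],x[0])
def step(dq,n,thr):
    q=np.array(r.observe()['joint_pos']) if not hasattr(step,'q') else step.q
    step.q=q
    for i in range(n):
        q[6]+=dq; r.movej(q); s=r.observe(); print('q7 cmd %.3f act %.3f yaw %.3f'%(q[6],s['joint_pos'][6],yaw(s)),'T %.2f'%s['ft_torque'][2],s['wrist_force'],'%.1f'%s['time'])
        if abs(s['ft_torque'][2])>thr: return True
    return False
E
python3 - <<'E'
from turn import *
r.line_to([.6342,.155,.182],feed=.03)
step(-.2,6,.4)
E
```

```text
q7 cmd 2.444 act 2.448 yaw -1.577 T -0.08 [-0.02 -0.31  3.46] 62.5
q7 cmd 2.244 act 2.251 yaw -1.775 T -0.08 [-3.14  0.26  3.76] 62.8
q7 cmd 2.044 act 2.052 yaw -1.973 T -0.10 [-4.27 -0.66  3.42] 63.1
q7 cmd 1.844 act 1.853 yaw -2.172 T -0.05 [-5.52 -0.09  2.83] 63.5
q7 cmd 1.644 act 1.653 yaw -2.372 T -0.05 [-5.24  0.32  2.93] 63.8
q7 cmd 1.444 act 1.453 yaw -2.572 T -0.08 [-7.08  0.22  2.33] 64.1
```

```bash
python3 - <<'E'
from turn import *
step(-.2,1,.4) or step(-.06,8,.35)
snap('side','s21');crop('s21',290,120,390,220,6,'c35')
E
```

```text
q7 cmd 1.253 act 1.262 yaw -2.762 T -0.06 [-3.73  0.21  2.54] 64.4
q7 cmd 1.193 act 1.199 yaw -2.825 T -0.07 [-4.89  1.9   2.65] 64.6
q7 cmd 1.133 act 1.137 yaw -2.887 T -0.06 [-4.76  1.47  1.94] 64.9
q7 cmd 1.073 act 1.077 yaw -2.947 T -0.09 [-4.51  1.66  0.7 ] 65.1
q7 cmd 1.013 act 1.017 yaw -3.007 T -0.10 [-5.05  2.68  0.85] 65.4
q7 cmd 0.953 act 0.957 yaw -3.067 T 0.00 [-4.94  2.77 -0.02] 65.6
q7 cmd 0.893 act 0.897 yaw -3.127 T 0.17 [-3.78  2.44  0.31] 65.9
q7 cmd 0.833 act 0.838 yaw 3.097 T 0.96 [-4.67  1.79  0.83] 66.1
```

View pics/c35.png

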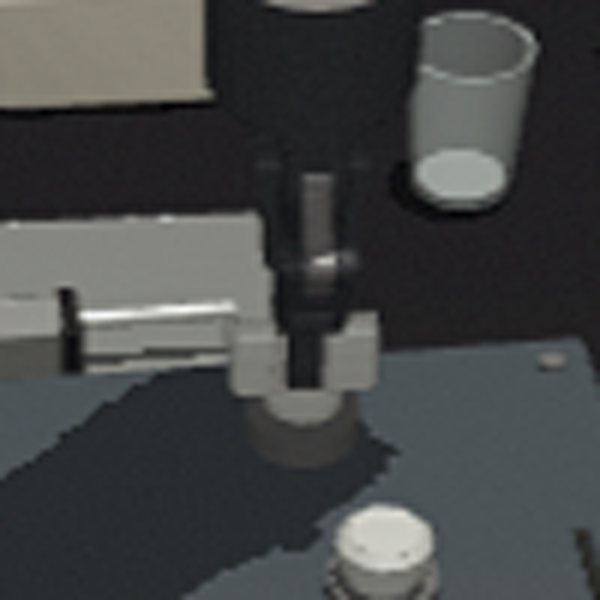

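```bash
python3 - <<'E'
from turn import *
step(.25,6,1.5)
s=r.observe(); d=-1.530-yaw(s); print(d); step.q[6]+=0
step(d,1,2)
open_gripper(); s=r.observe(); p=s['ee_pos'].copy(); print(p,yaw(s))
r.line_to([p[0],p[1],.26],feed=.1)
snap('side','s22');crop('s22',290,140,390,220,7,'c36')
E
```

```text
q7 cmd 1.088 act 1.086 yaw -2.938 T 0.04 [-3.3   0.64  1.43] 66.5
q7 cmd 1.338 act 1.332 yaw -2.692 T 0.04 [-3.8  -0.88  3.17] 66.9
q7 cmd 1.588 act 1.580 yaw -2.444 T 0.07 [-2.31 -1.77  4.12] 67.2
q7 cmd 1.838 act 1.830 yaw -2.195 T 0.05 [-1.23 -4.41  6.63] 67.6
q7 cmd 2.088 act 2.081 yaw -1.943 T 0.04 [-0.35 -4.24  5.7 ] 67.9
q7 cmd 2.338 act 2.331 yaw -1.693 T 0.06 [ 0.11 -3.81  6.08] 68.3
0.16347967183601564
q7 cmd 2.501 act 2.495 yaw -1.530 T 0.09 [ 1.63 -3.86  5.23] 68.5
[0.63 0.16 0.18] -1.52231911864384
```

View pics/c36.png

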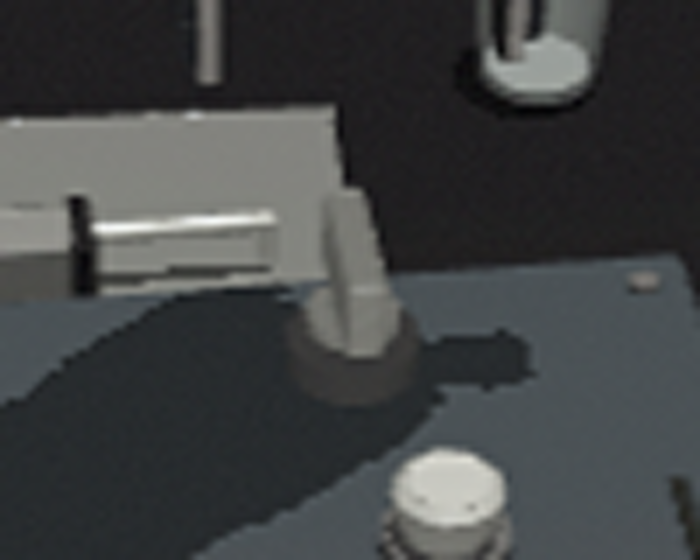

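```bash
python3 - <<'E'
from turn import *
p=r.observe()['ee_pos'].copy(); p[2]=.36; r.line_to(p)
for n in('top','side'): snap(n,n[0]+'23')
crop('t23',165,200,245,310,5,'c37');crop('s23',240,120,360,210,6,'c38')
print(r.observe()['joint_pos'],r.observe()['time'])
E
```

```text
[ 0.31  0.63 -1.05  1.15  0.53  1.64  2.58] 71.1417
```

View pics/c37.png

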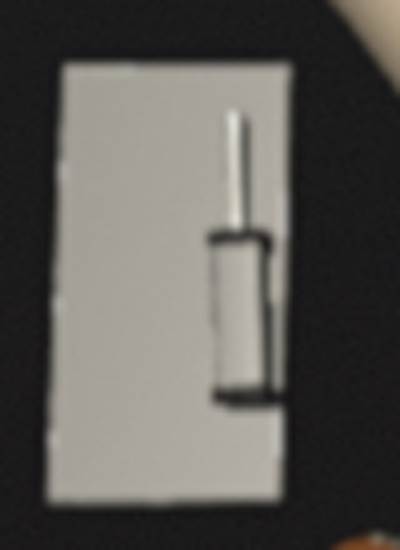

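View pics/c38.png

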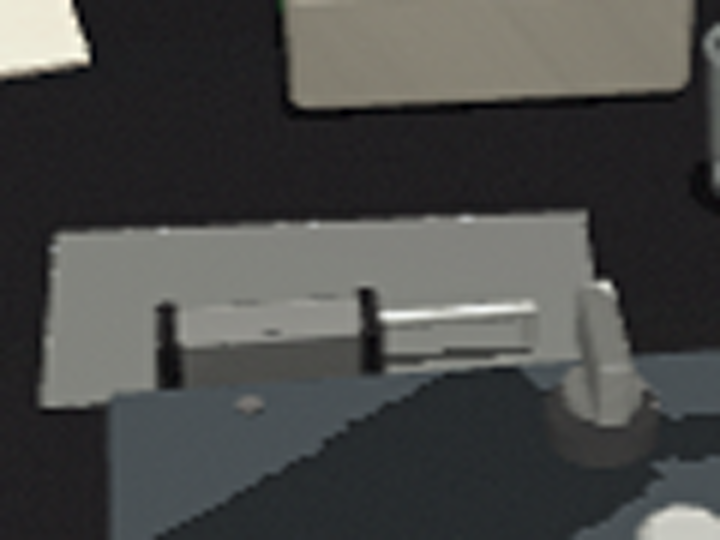

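```bash
python3 - <<'E'
from turn import *
np.set_printoptions(precision=4,suppress=True)
P=lambda x,y,z:px2w('t23',165+(x+.5)/5-.5,200+(y+.5)/5-.5,z)
Q=lambda x,y,z:px2w('s23',240+(x+.5)/6-.5,120+(y+.5)/6-.5,z)
print(P(234,112,.0275),P(237,232,.0275),P(237,240,.03),P(241,392,.03))
print('side rod',Q(535,303,.0275),Q(382,316,.0275),'handle corners',Q(178,307,.03),Q(360,295,.03),Q(180,350,.03),Q(362,335,.03))
S=Q; a=[S(585,285,.133),S(609,283,.133),S(633,369,.133),S(605,374,.133)]
f=(a[0]+a[1])/2; n=(a[2]+a[3])/2; print('bar',n,f,np.linalg.norm(f-n),np.arctan2(*(f-n)[1::-1]))
for yw in (.0,np.pi): print(r.ik([.52,.305,.078],R(yw)),r.ik([.52,.305,.25],R(yw)))
E
```

```text
[0.6252 0.3114 0.0275] [0.5561 0.3092 0.0275] [0.5512 0.3086 0.03  ] [0.4655 0.3058 0.03  ]
side rod [0.6239 0.311  0.0275] [0.556  0.3076 0.0275] handle corners [0.4668 0.3188 0.03  ] [0.547  0.3204 0.03  ] [0.4676 0.2879 0.03  ] [0.5465 0.2915 0.03  ]
bar [0.6365 0.1263 0.133 ] [0.6344 0.1802 0.133 ] 0.053915066378735145 1.6100264203244568
[-1.4143  1.0614  1.3474  1.7154 -1.0803  1.306  -1.3947] [-1.429   0.742   1.3576  1.5527 -0.729   1.4408 -1.5994]
[-0.0829  0.6466 -0.6815  1.6537  0.4649  1.0094  0.6523] [-0.0127  0.4786 -0.7887  1.4874  0.3441  1.3187  0.7397]
```

```bash
python3 - <<'E'
from turn import *
yw=.036+np.pi; g=np.array([.526,.3078,.30])
r.line_to(g,R(yw),feed=.2)
g[2]=.10; r.line_to(g,feed=.2); g[2]=.0785; print(r.line_to(g,feed=.06,max_force=10))
close_gripper(60); s=r.observe(); print(s['opening'],s['wrist_force'],s['ee_pos'])
z0=s['ee_pos'][2]; g=s['ee_pos'].copy()
g[2]=.12; r.line_to(g); g[1]=.352; g[0]=.536; r.line_to(g); g[2]=z0-.002
print(r.line_to(g,feed=.04,max_force=6)); print(r.observe()['ee_pos'],z0)
open_gripper(); g[2]=.30; r.line_to(g,feed=.2)
s=r.observe(); print(s['time'],s['joint_pos'])
for n in('top','side'): snap(n,n[0]+'24')
E
```

```text
False
0.02681231239603783 [ 0.01 -0.28  2.03] [0.53 0.31 0.08]
True
[0.54 0.35 0.08] 0.07891708056313718
78.7833 [-0.12  0.53 -0.78  1.3   0.37  1.46  0.74]
```

View pics/t24.png

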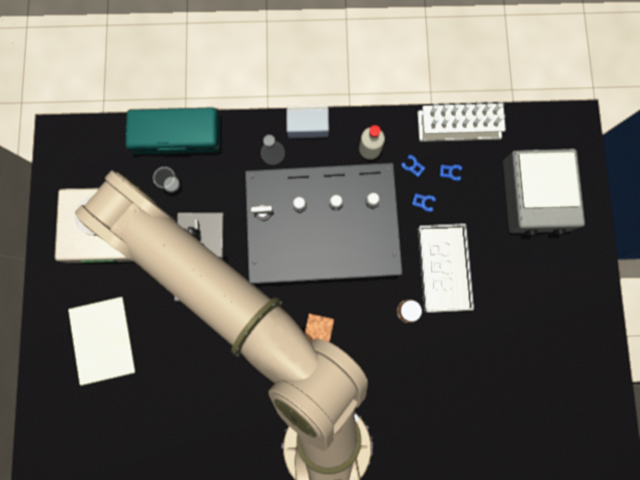

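View pics/s24.png

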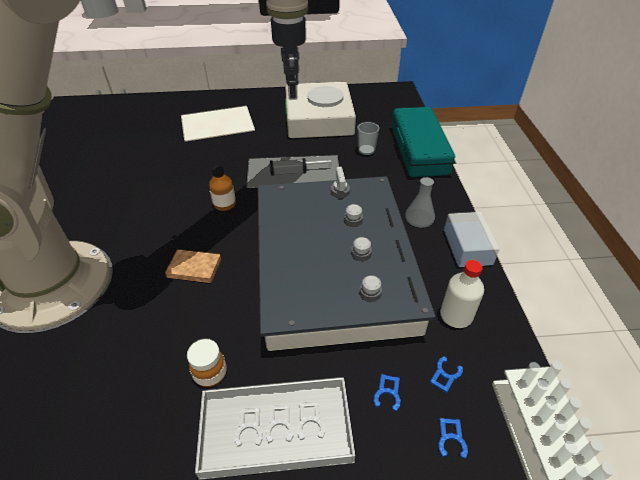

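```bash
python3 - <<'E'
from h import *
crop('t24',240,190,290,230,12,'c39');crop('s24',240,140,360,210,6,'c40')
E
```

```text
(no output)
```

View pics/c39.png

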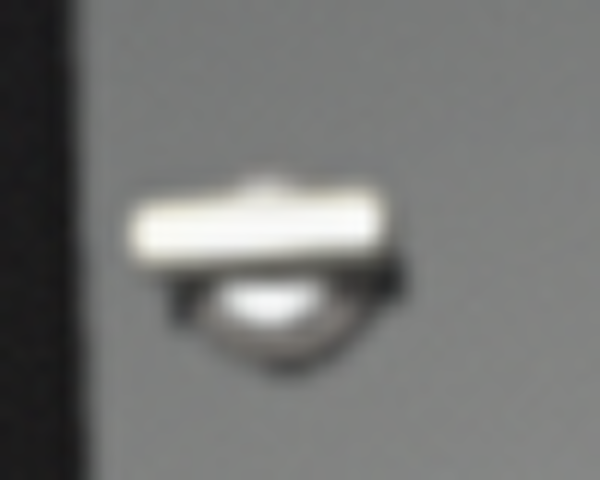

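View pics/c40.png

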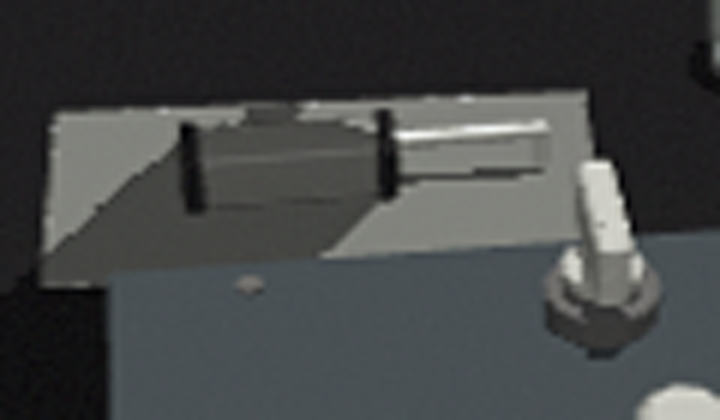

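The bar is parallel to the shaker's long edge, with an image slope of −0.06 for both. The pick is well inside the mat.

```bash
python3 - <<'E'
from h import *
print(order.sign_off()); print(r.observe()['time'])
E
```

```text
the job is handed in; nothing more can be done
None
the job is handed in; nothing more can be done
```

The job is done and handed in at about 79 s. All three rings are off their posts and lying flat in the tray. The screw is bottomed and backed off a quarter turn, and the pick is on the mat.

**Last checks:**
- **Screw:** the stop showed as a torque rise to about 1 N m, with the bar along the shaker's x axis. After backing off, the side camera put the bar at 1.610 rad. The expected angle from the stop is 1.606 to 1.611 rad.
- **Pick:** it lies well inside the mat's edges.
- **Bottle and jar:** both were standing in the last pictures, and the blue look-alikes were not moved.

**What did not go smoothly:**
- **Ring 3:** the hook slipped out on the first pull, so I hooked it again deeper to bring it off.
- **Screw knocked:** the wing had turned about 1.5 rad clockwise before my first grip on it, most likely brushed by the gripper on the way in. All the rings were already off, and my first grip closed on the wing's ends. I turned on to the firm stop afterwards, so the final setting does not depend on it.
- **Pick displaced:** something knocked it to the mat's edge while I was working elsewhere, so I moved it back to the middle.

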